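Unstack the supplies into their trays

TASK

Clear the stack of supplies, one piece at a time from the top down, putting each piece in its own tray before you take the next: the relay in the small red square tray, the solder reel in the green round tray, the tape roll in the yellow round tray and the white carton in the blue rectangular tray. Set each piece down gently, without dropping it or knocking the stack over, so that it lies flat on the floor inside its tray, the same way up as now. Leave the loose push-button and the blue screwdriver where they lie.

Things in the scene. Friction and masses are not known exactly. Their poses are not given: they have to be found in the camera images.
- plug_relay_centre (a point): small black relay, 16 x 21 mm and 24 mm high (flat-sided case 19 mm high, above it five thin pins), standing pins up on top of the solder reel, top of the stack. This point is its centre, 12 mm above its underside; its x runs across the 16 mm width, z up. 22 g.
- reel_centre (a point): reel of solder wire with blue flanges, a plain upright cylinder 54 mm in diameter and 55 mm high, standing on the tape roll, roughly centred. This point is its centre, 27.5 mm above its underside; z is the reel's axis. About 0.3 to 0.6 kg.
- tape_centre (a point): roll of black insulating tape lying flat on the carton, 66 mm in diameter and 19 mm high, roughly centred (only its outer edge shows under the reel). This point is its centre, 9.5 mm above its underside; z is its axis. 50 g.
- carton_centre (a point): closed white carton, 66 mm (its x) by 98 mm (its y) and 31 mm high, lying on the bench as the bottom of the stack; grasp it across the 66 mm. This point is its centre, 15.5 mm above its underside; z up. 110 g.
- tray_red: small red square tray with a flat black rubber floor 5 mm above the bench and a rim 10 mm high and 4 mm thick, fixed to the bench; a small low tab of the same colour sticks 15 mm out of its rim at -x. Origin at the centre of its underside, on the bench; z up. Inside it measures 46 x 46 mm along its x and y.
- tray_green: green round tray with a flat black rubber floor 5 mm above the bench and a rim 10 mm high and 4 mm thick, fixed to the bench; a small low tab of the same colour sticks 15 mm out of its rim at -x. Origin at the centre of its underside, on the bench; z up. Inside diameter 78 mm.
- tray_yellow: yellow round tray with a flat black rubber floor 5 mm above the bench and a rim 10 mm high and 4 mm thick, fixed to the bench; a small low tab of the same colour sticks 15 mm out of its rim at -x. Origin at the centre of its underside, on the bench; z up. Inside diameter 90 mm.
- tray_blue: blue rectangular tray with a flat black rubber floor 5 mm above the bench and a rim 10 mm high and 4 mm thick, fixed to the bench; a small low tab of the same colour sticks 15 mm out of its rim at -x. Origin at the centre of its underside, on the bench; z up. Inside it measures 90 mm along its x and 122 mm along its y.
- push_switch: loose panel push-button with a white cap and black contact block, 58 x 30 x 35 mm, lying beyond the trays, in front of the soldering station; to be left alone. Origin at the centre of its underside, its x along the 58 mm length.
- blue_driver: loose screwdriver with a blue handle, 210 mm long and 30 mm thick, lying beyond the trays, in front of the wooden fixture; to be left alone. Origin at the middle of its underside, its y along its length (handle toward +y). It lies below the front edge of the wall shelf, a board that hangs over the back left of the bench (x beyond 0.57 m, y above -0.01 m, underside 0.56 m above the bench): keep the arm back from it when swinging sideways.

How it is judged:
On the way, in this order (a step that is already met when the one before it is completed fails the run):
1. the small black relay lies flat in the small red square tray, released (horizontal distance between plug_relay_centre and tray_red below 0.02 m and z of plug_relay_centre in the frame of tray_red between 0.014 and 0.02 m and angle between plug_relay_centre's own z axis and vertical below 0.1 rad and contact force between the fingers and plug_relay below 0.2 N), for 0.2 s.
2. the reel of solder lies flat in the green round tray, released (horizontal distance between reel_centre and tray_green below 0.016 m and z of reel_centre in the frame of tray_green between 0.0295 and 0.0355 m and angle between reel_centre's own z axis and vertical below 0.1 rad and contact force between the fingers and reel below 0.2 N), for 0.2 s.
3. the black tape roll lies flat in the yellow round tray, released (horizontal distance between tape_centre and tray_yellow below 0.016 m and z of tape_centre in the frame of tray_yellow between 0.0115 and 0.0175 m and angle between tape_centre's own z axis and vertical below 0.1 rad and contact force between the fingers and tape below 0.2 N), for 0.2 s.
4. the white carton lies flat in the blue rectangular tray, released (horizontal distance between carton_centre and tray_blue below 0.02 m and z of carton_centre in the frame of tray_blue between 0.0175 and 0.0235 m and angle between carton_centre's own z axis and vertical below 0.1 rad and contact force between the fingers and carton below 0.2 N), for 0.2 s.
At the end, for the whole second after the job is handed in: Relay in the red tray, reel in green, tape roll in yellow, carton in blue: each upright, flat on the floor (height within 3 mm, tilt under 0.1 rad), centre within 16 mm (round trays) or 20 mm (others) of the tray centre, released and at rest (all of step 1 and all of step 2 and all of step 3 and all of step 4 and linear speed of each of plug_relay, reel, tape, carton below 0.02 m/s); the robot touches nothing.
It fails at once if a piece of the stack is dropped, thrown or knocked over (faster than 0.6 m/s with no finger on it, as after a fall of 2 cm) ((linear speed of plug_relay above 0.6 m/s and contact force between the fingers and plug_relay below 0.05 N) or (linear speed of reel above 0.6 m/s and contact force between the fingers and reel below 0.05 N) or (linear speed of tape above 0.6 m/s and contact force between the fingers and tape below 0.05 N) or (linear speed of carton above 0.6 m/s and contact force between the fingers and carton below 0.05 N)).
It fails at once if the push-button is pushed more than 2 cm away (distance of push_switch from where it was at the start of the episode above 0.02 m).
It fails at once if the blue screwdriver is pushed more than 2 cm away (distance of blue_driver from where it was at the start of the episode above 0.02 m).
It also fails if it takes over 128 s, if anything falls off the work surface, if the arm or the gripper's body presses on something with over 40 N, if the wrist force passes 120 N, or if a joint passes its speed limit or range.

ROBOT

A 6-joint arm with a two-finger parallel gripper is mounted at the origin on the work surface; the furniture and walls round the work are solid. World frame = base frame: x ahead of the robot, y to its left, z up, the work surface at z = 0. Lengths are in m, angles in rad, forces in N, time in s.
With the tool pointing down it reaches from about 0.25 to 0.8 m from the base axis. Payload 8.5 kg.
Tool frame: the origin (TCP) lies between the finger pads; the fingertips stand r.nose_length ahead of it and the grasp point (between the pads) is the TCP (r.nose_length is the distance from the TCP to the fingertips, in m); z points along the fingers, y is the line along which they close (so a half turn about z gives the same grasp; the last joint's range is limited). The gripper opens to 85 mm and grips with 20 to 120 N. Pads are 22 mm wide; open, the fingers measure 114 mm over their backs; the gripper's body (76 mm by 85 mm) begins 54 mm behind the grasp point. The pads swing forward as they close: fully open they stand 13 mm farther back than shut.
Start: joints at [-1.322, 0.238, -0.013, 1.319, 0, 1.571], TCP at [0.129, -0.509, 0.25] pointing down, gripper open.
Joint ranges: [-2.66, 2.66], [-1.03, 1.9], [-1.14, 1.46], [-1.82, 2.27], [-1.45, 1.34], [-3.14, 3.14]. Speed limits (rad/s): [2.22, 2.22, 2.79, 3.14, 3.14, 3.14].

INTERFACE

Orientations are given as a unit quaternion [x, y, z, w].
In Python, from cell import r gives the robot as it stands.
- The arm moves only by the tool apply_moves, never from a script. Its argument "plan" is a list of rows, each a list of 5 numbers: the shift along the tool's x, y, z scaled (see below), then the turn about the tool's z scaled (see below), then the closure, from 0 (fully open) to 1 (shut). A call has 1 to 8 rows; each row shifts and turns the commanded pose from where the row before left it, along the tool's axes as they then stand; what a row does not reach is not made up. The controller multiplies each number of a shift by 20 mm and each number of a turn by 10 degrees. A row lasts 1/8 s, in which the tool goes at most 62.5 mm and 10.7 degrees, less where a joint would pass 70% of its speed; a pose out of reach is approached as far as the arm can. A call with a number of a shift or a turn outside -1 to 1 is refused whole. A call with a gripper value outside its range is refused whole. The fingers move at their own pace and stop on an object; "grip_force" is the grip in N (left out, the last holds). Time passes only in rows, so rows that do not move let the fingers close. It gives the time, the measured TCP pose, the force, the opening and the grip force at its end, in the units of the state.
- r.read_state(): the state, without advancing time (a new reading comes with each control period).
- r.capture(name): name is "side" or "top"; returns a dict with "image" (480x640x3 uint8, blue, green, red), "intrinsics" (3x3 intrinsics, pixels), "rvec" (rotation vector, rad) and "tvec" (3), from world to camera coordinates, as OpenCV has them. Camera axes: x right, y down, z forward; pixel columns grow to the right and rows downward; lengths in m; the calibration is good to about 2 mm. A picture is of the moment at which its call begins. There is no depth.
- r.close_job(): hands the job in; it is judged then, once.
The state is a dict: "time_s": time; "joint_positions": joint angles; "qd": joint speeds; "joint_torque": joint torques, N m; "position": TCP position; "ee_rot": TCP orientation; "wrist_force": force on the tool from outside, world axes, zero at the start; "moment": the same for the moment, N m; "finger_gap": finger opening in m; "finger_force": force on a finger pad.
Only numpy, scipy, OpenCV 4.12 (cv2) and the standard library are available. Lean on these libraries where they do the work, as an engineer would, in place of code of your own. Each camera call takes 0.05 s, during which the arm holds its last target. There are 200 camera calls.

## Working session

There is one attempt and no reset: what is moved stays moved. The work goes in short steps, Python scripts to look and compute and a tool call to move; the robot and the scene stay as the last step left them, time stands still between calls to the robot, and variables do not carry over. Pictures are saved under pics/ and viewed, at most 18 in all, crops included, and the job is handed in when it is done.

Besides the shell and the picture viewer there is one more tool, called after "Call:" by a JSON object that holds its "op" and its "data", one argument or row to a line. apply_moves: Moves the arm, as the interface text tells. Shifts and turns lie within -1 to 1; 1 stands for 20 mm of shift or 10 degrees of turn. Its arguments: {"type":"object","properties":{"plan":{"type":"array","items":{"type":"array","items":{"type":"number","minimum":-1,"maximum":1}}},"grip_force":{"type":"number"}},"required":["plan"]}

```bash
ls && mkdir -p pics && python3 - <<'E'
from cell import r
import cv2
s=r.read_state(); print({k:s[k] for k in('time_s','position','ee_rot','finger_gap','wrist_force')}, r.nose_length)
for n in('side','top'):
    c=r.capture(n); cv2.imwrite(f'pics/{n}0.png',c['image']); print(n,c['intrinsics'].tolist() if hasattr(c['intrinsics'],'tolist') else c['intrinsics'],c['rvec'],c['tvec'])
E
```

```text
pics
{'time_s': 0.0, 'position': array([ 0.12918497, -0.50848544,  0.24967757]), 'ee_rot': array([ 9.92271608e-01,  1.24082893e-01, -1.02805580e-04, -6.93667462e-04]), 'finger_gap': 0.08510650284321729, 'wrist_force': array([ 0.2705185 ,  0.8879438 , -0.40732465])} 0.019
side [[533.1529223346973, 0.0, 323.6076907583282], [0.0, 533.1529223346973, 241.48714550907462], [0.0, 0.0, 1.0]] [ 0.28835405 -2.61364743  1.52631184] [0.44812413 0.16468717 1.08325875]
top [[493.3074027049148, 0.0, 324.56942172888574], [0.0, 493.3074027049148, 225.0099936459074], [0.0, 0.0, 1.0]] [ 2.13600145 -2.10879426  0.18509879] [-0.04736042  0.46264321  1.14236721]
```

View pics/top0.png

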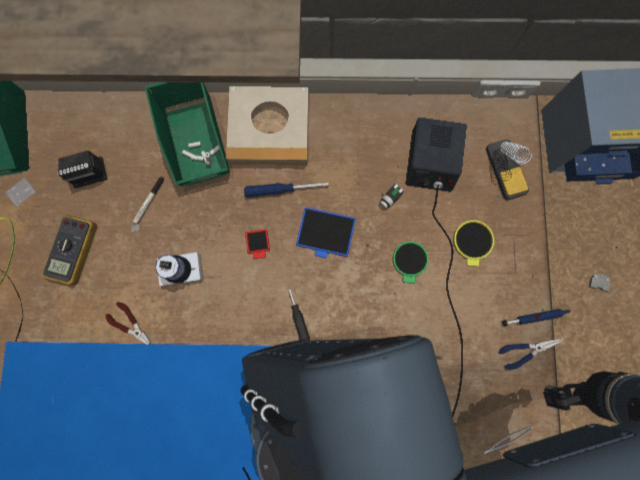

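View pics/side0.png

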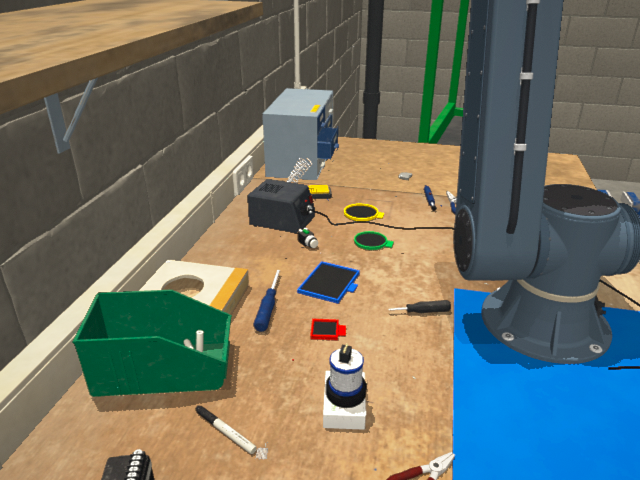

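The top view shows the stack at about (175,268), and the trays: red (258,241), blue (326,232), green (410,259), yellow (474,240). In the side view the stack is at (346,390).

```bash
cat > h.py <<'E'
from cell import r
import cv2, numpy as np
def cap(n):
    c=r.capture(n); c['K']=np.array(c['intrinsics']); c['R']=cv2.Rodrigues(np.array(c['rvec']))[0]; c['t']=np.array(c['tvec']).ravel(); c['o']=-c['R'].T@c['t']
    return c
def ray(c,px,z):            # pixels -> points on plane z
    px=np.atleast_2d(np.array(px,float)); d=(np.linalg.inv(c['K'])@np.c_[px,np.ones(len(px))].T).T@c['R']
    return c['o']+d*((z-c['o'][2])/d[:,2])[:,None]
def proj(c,p): return cv2.projectPoints(np.atleast_2d(np.array(p,float)),np.array(c['rvec'],float),np.array(c['tvec'],float),c['K'],None)[0][:,0]
def crop(c,x,y,w,h,k,f): cv2.imwrite(f,cv2.resize(c['image'][y:y+h,x:x+w],None,fx=k,fy=k,interpolation=cv2.INTER_CUBIC))
HUE={'red':(170,8),'green':(55,85),'yellow':(22,35),'blue':(105,125)}
def mask(img,name,s=130,v=70):
    H,S,V=cv2.split(cv2.cvtColor(img,cv2.COLOR_BGR2HSV)); a,b=HUE[name]
    h=((H>=a)|(H<=b)) if a>b else ((H>=a)&(H<=b))
    return (h&(S>s)&(V>v)).astype(np.uint8)*255
E
python3 - <<'E'
from h import *
np.set_printoptions(precision=4,suppress=True)
boxes={'top':{'red':(235,220,45,45),'blue':(285,195,80,70),'green':(380,230,60,60),'yellow':(445,212,60,60)},
'side':{'red':(300,308,60,42),'blue':(290,252,80,56),'green':(342,224,60,32),'yellow':(335,197,55,29)}}
for n in boxes:
    c=cap(n); print(n,c['o'])
    for k,(x,y,w,h) in boxes[n].items():
        m=np.zeros((480,640),np.uint8); m[y:y+h,x:x+w]=mask(c['image'],k)[y:y+h,x:x+w]
        cs,hi=cv2.findContours(m,cv2.RETR_CCOMP,cv2.CHAIN_APPROX_NONE)
        ho=[q for q,e in zip(cs,hi[0]) if e[3]>=0]
        if not ho: print(k,'no hole',m.sum()//255); continue
        q=max(ho,key=cv2.contourArea)[:,0]; P=ray(c,q,.0075)[:,:2]
        print(k,'rect',cv2.minAreaRect((P*1000).astype(np.float32)),'tabdir')
    crop(c,*((145,235,80,60,10) if n=='top' else (306,330,80,110,5.4)),f'pics/{n}_stack.png')
E
```

```text
top [ 0.2489 -0.0523  1.2069]
red rect ((427.9240417480469, 124.4220962524414), (46.87828826904297, 47.262794494628906), 9.421157836914062) tabdir
blue rect ((454.4087219238281, -43.95359802246094), (124.14122772216797, 92.13079071044922), 78.342041015625) tabdir
green no hole 170
yellow rect ((438.7417297363281, -407.6919860839844), (88.22919464111328, 87.74404907226562), 44.0103874206543) tabdir
side [0.2592 0.9389 0.6728]
red rect ((429.9649658203125, 124.6898193359375), (46.8141975402832, 43.05778121948242), 9.336926460266113) tabdir
blue rect ((455.89361572265625, -43.69196319580078), (120.46832275390625, 89.1474380493164), 78.2974624633789) tabdir
green rect ((391.6945495605469, -249.85671997070312), (76.93724822998047, 68.00837707519531), 13.17440128326416) tabdir
yellow rect ((439.87744140625, -407.8001403808594), (85.19831848144531, 76.66055297851562), 13.239278793334961) tabdir
```

View pics/top_stack.png

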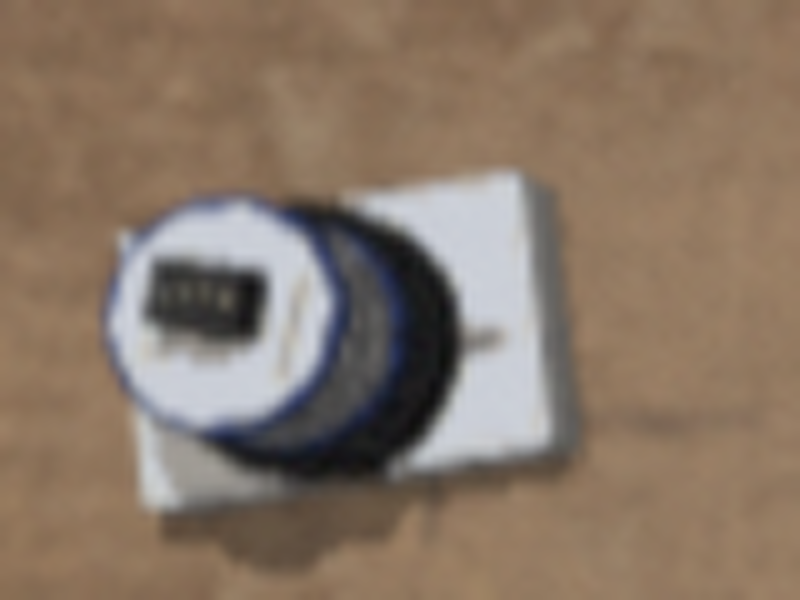

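View pics/side_stack.png

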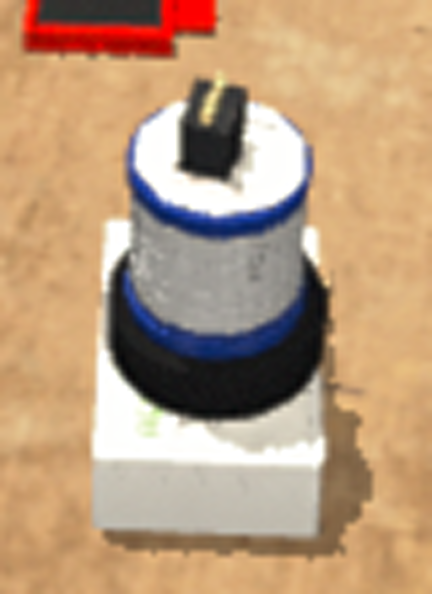

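The crops show the reel top disk centred near (167.3,266.5) in the top view. The relay sits on it at about (165.5,265), its long side roughly along world y. Its front bottom edge in the side view runs from (339.5,360.5) to (348.5,363). The tape and carton are visible underneath.

```bash
python3 - <<'E'
from h import *
np.set_printoptions(precision=4,suppress=True)
t=cap('top'); s=cap('side')
def c2(off,k,pts): return np.array(pts,float)/k-.5+np.array(off)+.5/k
T=lambda p:c2((145,235),10,p); S=lambda p:c2((306,330),5.4,p)
# reel top ellipse (mask: white|blue joined, top view, minus relay), z=.105
print('reel top, top view', ray(t,T([[107,318],[343,305],[225,196],[215,438]]),.105)[:,:2])
print('reel top, side view', ray(s,S([[130,160],[312,160],[221,98],[221,225]]),.105)[:,:2])
print('pins tips top', ray(t,T([[165,293],[232,298]]),.127)[:,:2]); print('pins side', ray(s,S([[222,84],[205,118]]),.127)[:,:2])
print('front edge side', ray(s,S([[182,165],[232,178]]),.105)[:,:2])
print('case top corners side z.124', ray(s,S([[193,87],[247,91],[235,133],[184,122]]),.124)[:,:2])
g=cv2.cvtColor(t['image'],cv2.COLOR_BGR2GRAY); m=np.zeros_like(g); m[258:271,158:174]=(g[258:271,158:174]<90)*255
cs=max(cv2.findContours(m,cv2.RETR_EXTERNAL,cv2.CHAIN_APPROX_NONE)[0],key=cv2.contourArea)[:,0]
print('relay black top', cv2.minAreaRect((ray(t,cs,.120)[:,:2]*1000).astype(np.float32)))
print('carton top corners top z.031', ray(t,T([[122,235],[522,170],[553,443],[150,508]]),.031)[:,:2])
print('carton front side z.031', ray(s,S([[94,455],[322,460]]),.031)[:,:2])
print('tape side z.050', ray(s,S([[109,310],[327,310]]),.045)[:,:2])
# green in top
m=mask(t['image'],'green',90,50); cs,hi=cv2.findContours(m,cv2.RETR_CCOMP,cv2.CHAIN_APPROX_NONE)
for q,e in zip(cs,hi[0]):
    x,y,w,h=cv2.boundingRect(q)
    if 380<x<440 and 230<y<290 and w>20: print('green',e[3]>=0,cv2.minEnclosingCircle((ray(t,q[:,0],.0075)[:,:2]*1000).astype(np.float32)))
E
```

```text
reel top, top view [[0.3528 0.3363]
 [0.3564 0.2835]
 [0.3806 0.3118]
 [0.3263 0.3101]]
reel top, side view [[0.3804 0.3182]
 [0.3292 0.3066]
 [0.3596 0.286 ]
 [0.3501 0.3386]]
pins tips top [[0.3564 0.3162]
 [0.3555 0.3014]]
pins side [[0.3565 0.3052]
 [0.3586 0.3206]]
front edge side [[0.3654 0.317 ]
 [0.3504 0.3191]]
case top corners side z.124 [[0.3649 0.3049]
 [0.3495 0.3032]
 [0.3497 0.3215]
 [0.3646 0.3202]]
relay black top ((355.3479309082031, 309.1110534667969), (23.71026039123535, 14.61396598815918), 82.6573486328125)
carton top corners top z.031 [[0.3797 0.3603]
 [0.3966 0.2651]
 [0.3313 0.2538]
 [0.3147 0.3488]]
carton front side z.031 [[0.381  0.3613]
 [0.3166 0.3486]]
tape side z.050 [[0.386  0.3182]
 [0.3224 0.3038]]
green False ((381.5210876464844, -249.69911193847656), 50.311954498291016)
green True ((389.1734924316406, -251.26025390625), 38.928321838378906)
```

Call:
{"op": "apply_moves", "data": {
  "plan": [
    [0.5,-0.5,0,0,0],
    [1,-0.9,0,0,0],
    [1,-0.9,0,0,0],
    [1,-0.9,0,0,0],
    [1,-0.9,0,0,0],
    [1,-0.9,0,0,0],
    [1,-0.9,0,0,0],
    [1,-0.9,0,0,0]
  ],
  "grip_force": 30
}}

```text
time_s: 1.3
position: [0.2416, -0.3384, 0.2504]
ee_rot: [0.992, 0.124, 0.0, -0.0]
wrist_force: [0.6, 0.1, 0.1]
finger_gap: 0.0852
finger_force: 0.0
```

Call:
{"op": "apply_moves", "data": {
  "plan": [
    [1,-0.9,0,0,0],
    [1,-0.9,0,0,0],
    [1,-0.9,0,0,0],
    [1,-0.9,0,0,0],
    [1,-0.9,0,0,0],
    [1,-0.9,0,0,0],
    [1,-0.9,0,0,0],
    [1,-0.9,0,0,0]
  ]
}}

```text
time_s: 2.3
position: [0.3608, -0.1596, 0.2504]
ee_rot: [0.992, 0.124, 0.0, -0.0]
wrist_force: [0.9, 0.0, 0.0]
finger_gap: 0.0853
finger_force: 0.0
```

Call:
{"op": "apply_moves", "data": {
  "plan": [
    [0.5,-1,0,0,0],
    [0.5,-1,0,0,0],
    [0.2,-1,0,0,0],
    [0.2,-1,0,0,0],
    [0.2,-1,0,0,0],
    [0.2,-1,0,0,0],
    [0,-1,0,0,0],
    [0,0,0,-0.5,0]
  ]
}}

```text
time_s: 3.3
position: [0.3602, -0.0151, 0.2504]
ee_rot: [0.986, 0.169, 0.0, -0.0]
wrist_force: [-0.5, 0.2, -0.0]
finger_gap: 0.0856
finger_force: 0.0
```

Call:
{"op": "apply_moves", "data": {
  "plan": [
    [0.35,-0.95,0,-0.9,0],
    [0.5,-0.9,0,-0.9,0],
    [0.6,-0.8,0,-0.9,0],
    [0.75,-0.7,0,-0.9,0],
    [0.85,-0.55,0,-0.9,0],
    [0.9,-0.4,0,-0.9,0],
    [0.95,-0.3,0,-0.95,0],
    [1,-0.15,0,0,0.4]
  ]
}}

```text
time_s: 4.3
position: [0.3616, 0.1457, 0.2504]
ee_rot: [0.749, 0.662, 0.0, -0.0]
wrist_force: [0.9, -0.1, 0.6]
finger_gap: 0.0699
finger_force: 0.0
```

Call:
{"op": "apply_moves", "data": {
  "plan": [
    [1,-0.1,0,0,0.4],
    [1,-0.1,0,0,0.4],
    [1,-0.1,0,0,0.4],
    [1,-0.1,0,0,0.4],
    [1,-0.1,0,0,0.4],
    [1,-0.1,0,0,0.4],
    [0.5,0,0,0,0.4],
    [0,0,0,0,0.4]
  ]
}}

```text
time_s: 5.3
position: [0.3668, 0.2758, 0.2502]
ee_rot: [0.75, 0.661, -0.0, -0.0]
wrist_force: [0.5, -0.7, 0.3]
finger_gap: 0.0513
finger_force: 0.0
```

Call:
{"op": "apply_moves", "data": {
  "plan": [
    [0.8,-0.35,0.5,0,0.6],
    [0.87,-0.38,1,0,0.6],
    [0,0,1,0,0.6],
    [0,0,1,0,0.6],
    [0,0,0.5,0,0.6],
    [0,0,0.5,0,0.6],
    [0,0,0,0,0.6]
  ]
}}

```text
time_s: 6.18
position: [0.3565, 0.3102, 0.16]
ee_rot: [0.75, 0.661, -0.0, -0.0]
wrist_force: [-0.1, 0.4, 0.6]
finger_gap: 0.0341
finger_force: 0.0
```

```bash
python3 - <<'E'
from h import *
st=r.read_state(); print(st['position'],st['finger_gap'])
s=cap('side'); t=cap('top')
a=cv2.resize(s['image'][300:440,280:420],(560,560),interpolation=2); b=cv2.resize(t['image'][225:300,130:205],(560,560),interpolation=2)
cv2.imwrite('pics/a1.png',a); cv2.imwrite('pics/b1.png',cv2.resize(b,(230,230)))
for z in (.16,.141): print(proj(s,[st['position'][0],st['position'][1],z]),proj(t,[st['position'][0],st['position'][1],z]))
E
```

```text
[0.35651758 0.31019816 0.15995036] 0.03411153006977926
[[346.74267468 330.33215757]] [[158.70969995 262.21070615]]
[[346.3760994  340.13688673]] [[161.66327005 263.14599111]]
```

View pics/a1.png

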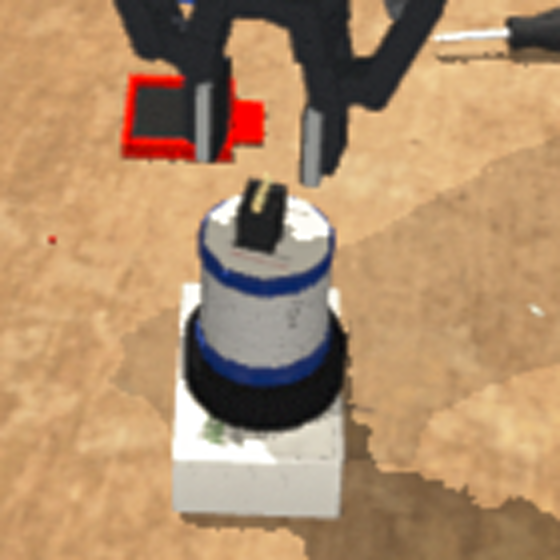

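Fingers straddle the relay. Pad tips sit at about (331,340) and (358,346), with the relay centred between them at about (345.5,353).

```bash
python3 - <<'E'
from h import *
st=r.read_state(); p=st['position']; q=st['ee_rot']
from scipy.spatial.transform import Rotation as Ro
R=Ro.from_quat(q).as_matrix(); s=cap('side')
for z in (.136,.141,.146,.151):
    for sg in (-1,1): 
        w=p+R@np.array([.011,sg*.017,0]); w[2]=z; print(z,sg,proj(s,w))
E
```

```text
0.136 -1 [[354.56358521 349.82535257]]
0.136 1 [[333.17745668 344.69419016]]
0.141 -1 [[354.68579264 347.25962019]]
0.141 1 [[333.23324341 342.14387034]]
0.146 -1 [[354.80875369 344.67806564]]
0.146 1 [[333.28936999 339.57801395]]
0.151 -1 [[354.93247535 342.0805421 ]]
0.151 1 [[333.34583953 336.99647858]]
```

Call:
{"op": "apply_moves", "data": {
  "plan": [
    [0,0,0.7,0,0.6],
    [0,0,0.5,0,0.6],
    [0,0,0.25,0,0.6],
    [0,0,0,0,0.7],
    [0,0,0,0,0.8],
    [0,0,0,0,0.9],
    [0,0,0,0,0.95],
    [0,0,0,0,0.95]
  ],
  "grip_force": 25
}}

```text
time_s: 7.32
position: [0.3569, 0.3105, 0.1317]
ee_rot: [0.75, 0.661, 0.0, -0.0]
wrist_force: [0.2, 0.8, 2.9]
finger_gap: 0.0148
finger_force: 25.8
```

Call:
{"op": "apply_moves", "data": {
  "plan": [
    [0,0,0,0,0.95],
    [0,0,-0.3,0,0.95],
    [0,0,-0.7,0,0.95]
  ]
}}

```text
time_s: 7.7
position: [0.3563, 0.31, 0.1515]
ee_rot: [0.75, 0.661, -0.001, -0.0]
wrist_force: [-0.2, -0.1, -1.5]
finger_gap: 0.015
finger_force: 25.5
```

```bash
python3 - <<'E'
from h import *
st=r.read_state(); print(st['position'],st['finger_gap'],st['finger_force'])
s=cap('side')
cv2.imwrite('pics/a2.png',cv2.resize(s['image'][300:440,280:420],(560,560),interpolation=2))
E
```

```text
[0.356308   0.31000771 0.15153274] 0.015004761067109651 25.46957641839981
```

View pics/a2.png

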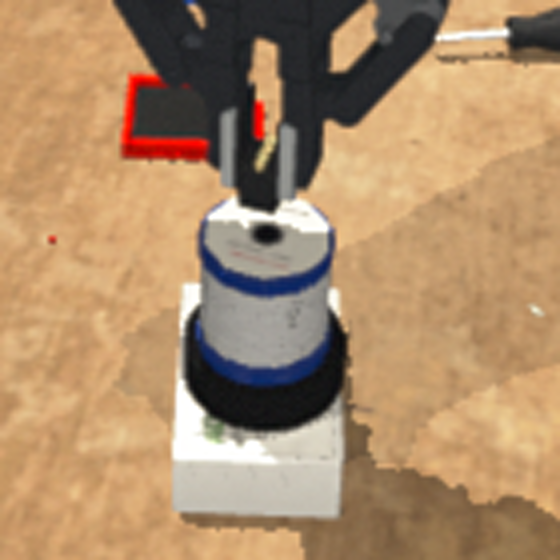

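Relay is held 20 mm above the reel, pins at (346,338); the reel did not move.

Call:
{"op": "apply_moves", "data": {
  "plan": [
    [0,0,-0.7,0,0.95],
    [-0.5,0.27,-0.3,0,0.95],
    [-1,0.55,0,0,0.95],
    [-1,0.55,0,0,0.95],
    [-1,0.55,0,0,0.95],
    [-1,0.55,0,0,0.95],
    [-1,0.55,0,0,0.95],
    [-1,0.55,0,0,0.95]
  ]
}}

```text
time_s: 8.75
position: [0.4114, 0.171, 0.1716]
ee_rot: [0.75, 0.661, 0.0, 0.0]
wrist_force: [-0.3, -0.6, -0.4]
finger_gap: 0.0148
finger_force: 25.5
```

Call:
{"op": "apply_moves", "data": {
  "plan": [
    [-1,0.55,0,0,0.95],
    [-0.8,0.4,0.5,0,0.95],
    [-0.45,0.25,1,0,0.95],
    [0,0,1,0,0.95],
    [0,0,1,0,0.95],
    [0,0,0.5,0,0.95],
    [0,0,0,0,0.95]
  ]
}}

```text
time_s: 9.62
position: [0.4289, 0.1243, 0.0911]
ee_rot: [0.75, 0.661, -0.0, -0.0]
wrist_force: [-0.9, 0.0, -0.5]
finger_gap: 0.0145
finger_force: 25.5
```

```bash
cat > st.py <<'E'
import sys
from h import *
x,y,z,yaw=map(float,sys.argv[1:5])   # target; prints units to go in tool axes
from scipy.spatial.transform import Rotation as Ro
st=r.read_state(); R=Ro.from_quat(st['ee_rot']).as_matrix(); psi=np.degrees(np.arctan2(R[1,0],R[0,0]))
print('t',st['time_s'],'p',st['position'].round(4),'yaw',psi.round(1),'gap',st['finger_gap'],'units',(R.T@(np.array([x,y,z])-st['position'])/.02).round(2),'turn',((psi-yaw+90)%180-90).round(1)/10)
E
python3 st.py .429 .1245 .0315 83
```

```text
t 9.625 p [0.4289 0.1243 0.0911] yaw 82.7 gap 0.014495966110197817 units [0.01 0.   2.98] turn -0.03
```

Call:
{"op": "apply_moves", "data": {
  "plan": [
    [0,0,1,0,0.95],
    [0,0,1,0,0.95],
    [0,0,0.6,0,0.95],
    [0,0,0.2,0,0.95],
    [0,0,0.05,0,0.95],
    [0,0,0,0,0.95]
  ]
}}

```text
time_s: 10.38
position: [0.4296, 0.1249, 0.0348]
ee_rot: [0.75, 0.661, 0.0, 0.0]
wrist_force: [0.2, -0.1, -0.5]
finger_gap: 0.0145
finger_force: 25.5
```

Call:
{"op": "apply_moves", "data": {
  "plan": [
    [0,0,0.07,0,0.95],
    [0,0,0,0,0.95]
  ]
}}

```text
time_s: 10.62
position: [0.4293, 0.1247, 0.0331]
ee_rot: [0.75, 0.661, 0.0, 0.0]
wrist_force: [0.1, -0.0, 0.2]
finger_gap: 0.0148
finger_force: 25.5
```

Call:
{"op": "apply_moves", "data": {
  "plan": [
    [0,0,0.05,0,0.95],
    [0,0,0,0,0.95]
  ]
}}

```text
time_s: 10.88
position: [0.4292, 0.1247, 0.0319]
ee_rot: [0.75, 0.661, -0.0, -0.0]
wrist_force: [0.3, -0.7, -0.3]
finger_gap: 0.0147
finger_force: 25.5
```

Call:
{"op": "apply_moves", "data": {
  "plan": [
    [0,0,0.05,0,0.95],
    [0,0,0,0,0.95]
  ]
}}

```text
time_s: 11.12
position: [0.4293, 0.1247, 0.0316]
ee_rot: [0.75, 0.661, 0.0, 0.0]
wrist_force: [-3.3, -1.1, 12.1]
finger_gap: 0.0145
finger_force: 26.9
```

Call:
{"op": "apply_moves", "data": {
  "plan": [
    [0,0,0,0,0.85],
    [0,0,0,0,0.75],
    [0,0,0,0,0.65],
    [0,0,0,0,0.6],
    [0,0,-0.4,0,0.6],
    [0,0,-1,0,0.6],
    [0,0,-1,0,0.4],
    [0,0,-1,0,0.2]
  ]
}}

```text
time_s: 12.12
position: [0.4293, 0.1247, 0.1]
ee_rot: [0.75, 0.661, 0.0, -0.0]
wrist_force: [0.5, 0.1, -0.6]
finger_gap: 0.0673
finger_force: 0.0
```

Call:
{"op": "apply_moves", "data": {
  "plan": [
    [0,0,-1,0,0],
    [0,0,-1,0,0],
    [0,0,-1,0,0],
    [0,0,-1,0,0]
  ]
}}

```text
time_s: 12.62
position: [0.4291, 0.1247, 0.1801]
ee_rot: [0.75, 0.661, 0.0, 0.0]
wrist_force: [0.6, 0.7, 0.3]
finger_gap: 0.0852
finger_force: 0.0
```

```bash
python3 - <<'E'
from h import *
s=cap('side'); t=cap('top')
a=cv2.resize(s['image'][300:440,280:420],(500,500),interpolation=2); b=cv2.resize(t['image'][215:300,140:280],(290,176),interpolation=2)
o=np.zeros((500,790,3),np.uint8); o[:,:500]=a; o[:176,500:]=b; cv2.imwrite('pics/c1.png',o)
E
python3 st.py .354 .311 .2 83
```

```text
t 12.725 p [0.4303 0.125  0.1811] yaw 82.8 gap 0.08548364175161877 units [ 8.75 -4.95 -0.95] turn -0.02
```

View pics/c1.png

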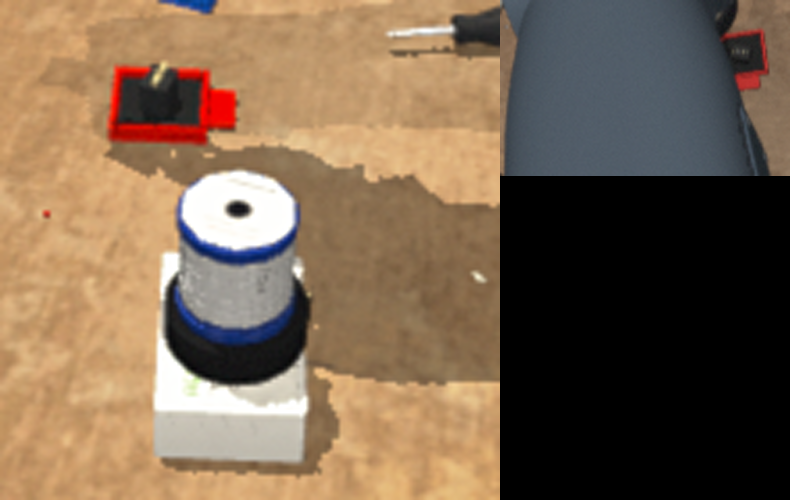

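Relay stands centred in the red tray, and the reel's hole centre shows at about (346.6,358.5) in the side view.

```bash
python3 - <<'E'
from h import *
s=cap('side'); print(ray(s,[[280+238/3.571,300+209/3.571]],.105))
E
python3 st.py .3545 .311 .19 83
```

```text
[[0.35491175 0.3108091  0.105     ]]
t 12.775 p [0.4298 0.1249 0.1799] yaw 82.8 gap 0.08528417450004387 units [ 8.76 -4.91 -0.51] turn -0.02
```

Call:
{"op": "apply_moves", "data": {
  "plan": [
    [0.5,-0.28,-0.5,0,0],
    [1,-0.56,0,0,0],
    [1,-0.56,0,0,0],
    [1,-0.56,0,0,0],
    [1,-0.56,0,0,0],
    [1,-0.56,0,0,0],
    [1,-0.56,0,0,0],
    [1,-0.56,0,0,0]
  ],
  "grip_force": 60
}}

```text
time_s: 13.78
position: [0.3638, 0.2851, 0.1887]
ee_rot: [0.75, 0.661, -0.0, -0.0]
wrist_force: [1.5, 0.6, 1.6]
finger_gap: 0.0853
finger_force: 0.0
```

Call:
{"op": "apply_moves", "data": {
  "plan": [
    [1,-0.56,0,0,0],
    [0.25,-0.2,0,0,0],
    [0,0,0,0,0]
  ]
}}

```text
time_s: 14.15
position: [0.3524, 0.3109, 0.1888]
ee_rot: [0.75, 0.661, -0.0, 0.0]
wrist_force: [0.6, -0.1, -0.6]
finger_gap: 0.0851
finger_force: 0.0
```

```bash
python3 st.py .3545 .311 .085 83
```

```text
t 14.15 p [0.3524 0.3109 0.1888] yaw 82.8 gap 0.08510775161816204 units [0.02 0.11 5.19] turn -0.02
```

Call:
{"op": "apply_moves", "data": {
  "plan": [
    [0,0.1,1,0,0],
    [0,0,1,0,0],
    [0,0,1,0,0],
    [0,0,1,0,0.1],
    [0,0,0.9,0,0.15],
    [0,0,0.3,0,0.2],
    [0,0,0,0,0.25],
    [0,0,0,0,0.3]
  ]
}}

```text
time_s: 15.15
position: [0.3553, 0.3107, 0.0856]
ee_rot: [0.75, 0.661, 0.001, -0.0]
wrist_force: [0.3, 0.1, 0.3]
finger_gap: 0.0596
finger_force: 0.0
```

Call:
{"op": "apply_moves", "data": {
  "plan": [
    [0,0,0,0,0.35],
    [0,0,0,0,0.4],
    [0,0,0,0,0.45],
    [0,0,0,0,0.45],
    [0,0,0,0,0.45],
    [0,0,0,0,0.45]
  ]
}}

```text
time_s: 15.9
position: [0.355, 0.3108, 0.0858]
ee_rot: [0.75, 0.661, 0.001, -0.0]
wrist_force: [-2.4, -1.2, 6.5]
finger_gap: 0.0529
finger_force: 61.9
```

Call:
{"op": "apply_moves", "data": {
  "plan": [
    [0,0,-0.2,0,0.45],
    [0,0,-0.6,0,0.45],
    [0,0,-1,0,0.45],
    [0,0,-0.6,0,0.45],
    [0,0,0,0,0.45]
  ]
}}

```text
time_s: 16.52
position: [0.3554, 0.311, 0.1339]
ee_rot: [0.75, 0.661, 0.001, -0.0]
wrist_force: [-0.6, 0.7, -3.5]
finger_gap: 0.0531
finger_force: 63.4
```

```bash
python3 - <<'E'
from h import *
s=cap('side'); t=cap('top')
a=cv2.resize(s['image'][300:440,280:420],(500,500),interpolation=2); b=cv2.resize(t['image'][215:300,140:280],(290,176),interpolation=2)
o=np.zeros((500,790,3),np.uint8); o[:,:500]=a; o[:176,500:]=b; cv2.imwrite('pics/c2.png',o)
E
python3 st.py .3905 -.2505 .14 83
```

```text
t 16.625 p [0.3548 0.3105 0.1327] yaw 82.8 gap 0.05286451090088487 units [-27.6    5.31  -0.36] turn -0.02
```

View pics/c2.png

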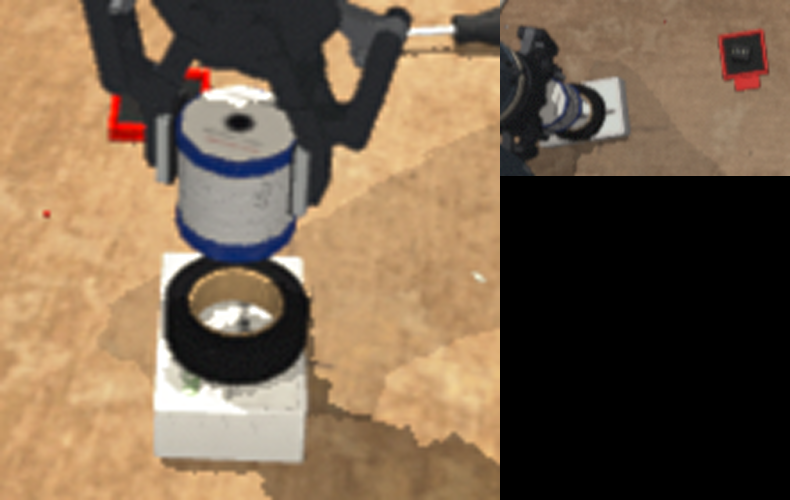

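Reel is held clear of the tape; the tape's core hole shows at about (346,384) in the side view, undisturbed on the carton.

Call:
{"op": "apply_moves", "data": {
  "plan": [
    [-0.3,0.05,-0.2,0,0.45],
    [-0.7,0.15,-0.2,0,0.45],
    [-1,0.2,0,0,0.45],
    [-1,0.2,0,0,0.45],
    [-1,0.2,0,0,0.45],
    [-1,0.2,0,0,0.45],
    [-1,0.2,0,0,0.45],
    [-1,0.2,0,0,0.45]
  ]
}}

```text
time_s: 17.62
position: [0.3646, 0.1662, 0.1409]
ee_rot: [0.751, 0.661, -0.0, 0.0]
wrist_force: [1.2, 0.2, -2.8]
finger_gap: 0.0528
finger_force: 63.4
```

Call:
{"op": "apply_moves", "data": {
  "plan": [
    [-1,0.2,0,0,0.45],
    [-1,0.2,0,0,0.45],
    [-1,0.2,0,0,0.45],
    [-1,0.2,0,0,0.45],
    [-1,0.2,0,0,0.45],
    [-1,0.2,0,0,0.45],
    [-1,0.2,0,0,0.45],
    [-1,0.2,0,0,0.45]
  ]
}}

```text
time_s: 18.62
position: [0.3757, 0.0038, 0.1409]
ee_rot: [0.751, 0.661, -0.0, -0.0]
wrist_force: [0.9, 0.2, -3.2]
finger_gap: 0.0527
finger_force: 63.4
```

Call:
{"op": "apply_moves", "data": {
  "plan": [
    [-1,0.2,0,0,0.45],
    [-1,0.2,0,0,0.45],
    [-1,0.2,0,0,0.45],
    [-1,0.2,0,0,0.45],
    [-1,0.2,0,0,0.45],
    [-1,0.2,0,0,0.45],
    [-1,0.2,0,0,0.45],
    [-1,0.2,0,0,0.45]
  ]
}}

```text
time_s: 19.62
position: [0.3869, -0.1587, 0.1409]
ee_rot: [0.751, 0.661, -0.0, -0.0]
wrist_force: [-0.6, 0.3, -2.9]
finger_gap: 0.0525
finger_force: 63.4
```

Call:
{"op": "apply_moves", "data": {
  "plan": [
    [-1,0.2,0,0,0.45],
    [-1,0.1,0,0,0.45],
    [-0.7,0.1,0,0,0.45],
    [-0.4,0,0,0,0.45],
    [0,0,0,0,0.45]
  ]
}}

```text
time_s: 20.25
position: [0.3879, -0.2201, 0.1408]
ee_rot: [0.751, 0.661, 0.0, -0.0]
wrist_force: [-0.7, 1.2, -3.0]
finger_gap: 0.0531
finger_force: 63.4
```

```bash
python3 st.py .3905 -.2505 .0405 83
```

```text
t 20.25 p [ 0.3879 -0.2201  0.1408] yaw 82.7 gap 0.05307728366899283 units [-1.49  0.33  5.02] turn -0.03
```

Call:
{"op": "apply_moves", "data": {
  "plan": [
    [-0.75,0.15,0,0,0.45],
    [-0.75,0.2,0.6,0,0.45],
    [0,0,1,0,0.45],
    [0,0,1,0,0.45],
    [0,0,1,0,0.45],
    [0,0,0.7,0,0.45],
    [0,0,0.3,0,0.45],
    [0,0,0.1,0,0.45]
  ]
}}

```text
time_s: 21.25
position: [0.3915, -0.2506, 0.0467]
ee_rot: [0.75, 0.661, -0.0, -0.0]
wrist_force: [0.1, 0.0, -3.3]
finger_gap: 0.0527
finger_force: 63.5
```

```bash
python3 st.py .3905 -.2505 .0405 83; python3 - <<'E'
from h import *
s=cap('side'); t=cap('top')
o=np.zeros((400,800,3),np.uint8); o[:,:400]=cv2.resize(s['image'][180:280,320:420],(400,400),interpolation=2); o[:,400:]=cv2.resize(t['image'][210:310,360:460],(400,400),interpolation=2); cv2.imwrite('pics/c3.png',o)
E
```

```text
t 21.25 p [ 0.3915 -0.2506  0.0467] yaw 82.8 gap 0.052675901131870526 units [ 0.   -0.05  0.31] turn -0.02
```

View pics/c3.png

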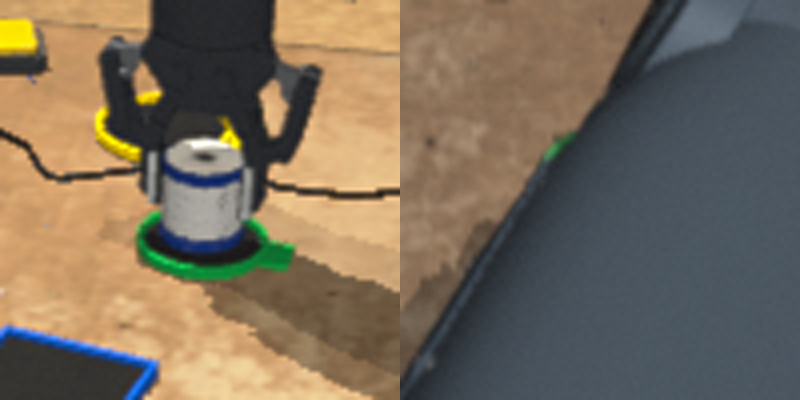

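Reel is centred over the green tray, just above the floor, near (371,225) in the side view. I lower it in small steps.

Call:
{"op": "apply_moves", "data": {
  "plan": [
    [0,0,0.15,0,0.45],
    [0,0,0.07,0,0.45],
    [0,0,0,0,0.45]
  ]
}}

```text
time_s: 21.72
position: [0.3915, -0.2505, 0.0425]
ee_rot: [0.75, 0.661, 0.0, -0.0]
wrist_force: [-0.2, -0.1, -3.1]
finger_gap: 0.053
finger_force: 63.5
```

Call:
{"op": "apply_moves", "data": {
  "plan": [
    [0,0,0.05,0,0.45],
    [0,0,0,0,0.45]
  ]
}}

```text
time_s: 21.98
position: [0.3914, -0.2505, 0.0415]
ee_rot: [0.75, 0.661, 0.0, -0.0]
wrist_force: [0.2, -0.1, -2.5]
finger_gap: 0.0526
finger_force: 63.5
```

Call:
{"op": "apply_moves", "data": {
  "plan": [
    [0,0,0.04,0,0.45],
    [0,0,0,0,0.45]
  ]
}}

```text
time_s: 22.22
position: [0.3915, -0.2506, 0.0408]
ee_rot: [0.75, 0.661, 0.0, 0.0]
wrist_force: [-0.4, -0.3, -0.0]
finger_gap: 0.0525
finger_force: 63.8
```

Call:
{"op": "apply_moves", "data": {
  "plan": [
    [0,0,0,0,0.35],
    [0,0,0,0,0.25],
    [0,0,0,0,0.1],
    [0,0,0,0,0],
    [0,0,-0.4,0,0],
    [0,0,-1,0,0],
    [0,0,-1,0,0],
    [0,0,-1,0,0]
  ]
}}

```text
time_s: 23.22
position: [0.3915, -0.2505, 0.1099]
ee_rot: [0.75, 0.661, 0.0, 0.0]
wrist_force: [-0.2, 0.1, -0.6]
finger_gap: 0.0853
finger_force: 0.0
```

Call:
{"op": "apply_moves", "data": {
  "plan": [
    [0,0,-1,0,0],
    [0,0,-0.6,0,0],
    [0.7,-0.1,0,0,0],
    [1,-0.2,0,0,0],
    [1,-0.2,0,0,0],
    [1,-0.2,0,0,0],
    [1,-0.2,0,0,0],
    [1,-0.2,0,0,0]
  ]
}}

```text
time_s: 24.22
position: [0.3829, -0.1326, 0.1399]
ee_rot: [0.75, 0.661, -0.0, -0.001]
wrist_force: [1.0, -0.2, 0.4]
finger_gap: 0.0854
finger_force: 0.0
```

Call:
{"op": "apply_moves", "data": {
  "plan": [
    [1,-0.2,0,0,0],
    [1,-0.2,0,0,0],
    [1,-0.2,0,0,0],
    [1,-0.2,0,0,0],
    [1,-0.2,0,0,0],
    [1,-0.2,0,0,0],
    [1,-0.2,0,0,0],
    [1,-0.2,0,0,0]
  ]
}}

```text
time_s: 25.22
position: [0.3708, 0.0296, 0.1399]
ee_rot: [0.75, 0.661, -0.001, -0.001]
wrist_force: [-0.3, -0.2, -0.6]
finger_gap: 0.0853
finger_force: 0.0
```

```bash
python3 - <<'E'
from h import *
s=cap('side'); t=cap('top')
print('tape hole', ray(s,[[280+237/3.571,300+300/3.571]],.05))
def blob(c,box,f):
    x,y,w,h=box; m=np.zeros((480,640),np.uint8); m[y:y+h,x:x+w]=f(c['image'])[y:y+h,x:x+w]
    return max(cv2.findContours(m,cv2.RETR_EXTERNAL,cv2.CHAIN_APPROX_NONE)[0],key=cv2.contourArea)[:,0]
dark=lambda im:(im.max(2)<75).astype(np.uint8)*255
q=blob(s,(320,365,55,50),dark); print('tape dark side', ray(s,[[q[:,0].min(),385],[q[:,0].max()+1,385]],.045)[:,:2], q.min(0),q.max(0))
o=np.zeros((400,800,3),np.uint8); o[:,:400]=cv2.resize(s['image'][330:430,300:400],(400,400),interpolation=2); o[:,400:]=cv2.resize(s['image'][180:280,320:420],(400,400),interpolation=2); cv2.imwrite('pics/c4.png',o)
E
python3 st.py .355 .311 .1 100
```

```text
tape hole [[0.35399352 0.30933253 0.05      ]]
tape dark side [[0.38657792 0.31377578]
 [0.32170003 0.29904441]] [326 371] [366 407]
t 25.325 p [0.3709 0.03   0.14  ] yaw 82.9 gap 0.08556329878274638 units [13.84 -2.52  2.01] turn -1.7100000000000002
```

View pics/c4.png

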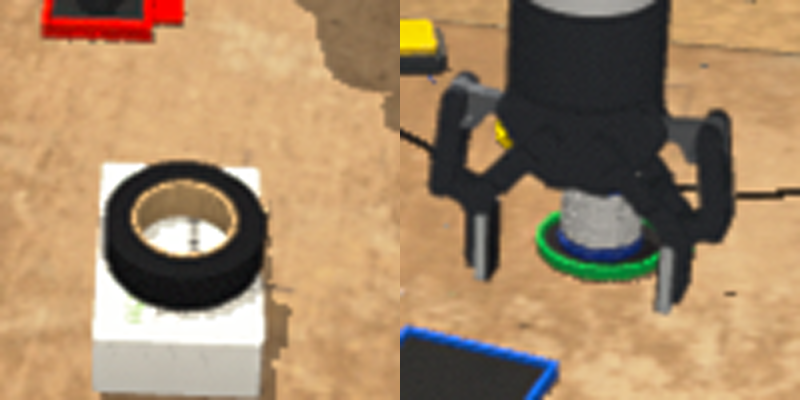

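Tape ring centre shows at about (346,384) in the side view; the reel stands in the green tray; the open fingertips show at (340.7,249.5) and (385.5,257.5).

Call:
{"op": "apply_moves", "data": {
  "plan": [
    [0,0,0,-0.85,0],
    [0,0,0,-0.85,0],
    [0.6,0.05,0,0,0],
    [1,0.1,0,0,0],
    [1,0.1,0,0,0],
    [1,0.1,0,0,0],
    [1,0.1,0,0,0],
    [1,0.1,0,0,0]
  ],
  "grip_force": 40
}}

```text
time_s: 26.32
position: [0.3635, 0.1415, 0.1405]
ee_rot: [0.646, 0.763, -0.0, -0.0]
wrist_force: [-0.3, -0.5, 0.5]
finger_gap: 0.0853
finger_force: 0.0
```

Call:
{"op": "apply_moves", "data": {
  "plan": [
    [1,0.15,0,0,0],
    [1,0.15,0,0,0],
    [1,0.15,0,0,0],
    [1,0.15,0,0,0],
    [1,0.15,0,0,0],
    [1,0.15,0.5,0,0],
    [0.8,0.1,0.7,0,0],
    [0.5,0,0.7,0,0]
  ]
}}

```text
time_s: 27.32
position: [0.3587, 0.2884, 0.1016]
ee_rot: [0.645, 0.764, -0.0, -0.0]
wrist_force: [0.8, 0.2, -0.3]
finger_gap: 0.0852
finger_force: 0.0
```

```bash
python3 st.py .3545 .3095 .055 100; python3 - <<'E'
from h import *
from scipy.spatial.transform import Rotation as Ro
s=cap('side')
R=Ro.from_euler('ZX',[82.9,180],degrees=True).as_matrix(); p=np.array([.3709,.03,.14])
for g in (-1,1):
  for z in (.125,.130,.135):
    w=p+R@np.array([.011,g*.0425,0]); w[2]=z; print(g,z,proj(s,w))
E
```

```text
t 27.325 p [0.3587 0.2884 0.1016] yaw 99.7 gap 0.08523681823251764 units [ 1.07 -0.03  2.33] turn -0.03
-1 0.125 [[383.35155007 262.48838711]]
-1 0.13 [[383.51373029 260.30682984]]
-1 0.135 [[383.67667978 258.11492473]]
1 0.125 [[341.92724541 254.77529209]]
1 0.13 [[341.98994951 252.62567375]]
1 0.135 [[342.05294423 250.46609223]]
```

Call:
{"op": "apply_moves", "data": {
  "plan": [
    [0.6,0,0,0,0],
    [0.45,0,0.6,0,0],
    [0,0,1,0,0],
    [0,0,0.7,0,0],
    [0,0,0.28,0,0],
    [0,0,0,0,0.05],
    [0,0,0,0,0.1],
    [0,0,0,0,0.15]
  ]
}}

```text
time_s: 28.38
position: [0.356, 0.3086, 0.0517]
ee_rot: [0.644, 0.765, 0.001, 0.0]
wrist_force: [0.3, -0.1, -0.3]
finger_gap: 0.0728
finger_force: 0.0
```

Call:
{"op": "apply_moves", "data": {
  "plan": [
    [0,0,0,0,0.2],
    [0,0,0,0,0.25],
    [0,0,0,0,0.3],
    [0,0,0,0,0.32],
    [0,0,0,0,0.32]
  ]
}}

```text
time_s: 29.0
position: [0.3558, 0.3084, 0.0519]
ee_rot: [0.644, 0.765, 0.0, 0.0]
wrist_force: [-1.4, -1.7, 9.1]
finger_gap: 0.0645
finger_force: 41.6
```

```bash
python3 st.py .3545 .3095 .05 100
```

```text
t 29.0 p [0.3558 0.3084 0.0519] yaw 99.8 gap 0.06447336594716313 units [ 0.06 -0.06  0.09] turn -0.02
```

Call:
{"op": "apply_moves", "data": {
  "plan": [
    [0,0,-0.15,0,0.32],
    [0,0,-0.35,0,0.32],
    [0,0,-0.8,0,0.32],
    [0,0,-1,0,0.32],
    [0,0,-0.5,0,0.32],
    [0,0,0,0,0.32]
  ]
}}

```text
time_s: 29.75
position: [0.3561, 0.3086, 0.1077]
ee_rot: [0.644, 0.765, 0.001, 0.0]
wrist_force: [0.2, -0.6, -0.2]
finger_gap: 0.0642
finger_force: 44.1
```

```bash
python3 st.py .4395 -.4075 .16 100; python3 - <<'E'
from h import *
s=cap('side')
cv2.imwrite('pics/c5.png',cv2.resize(s['image'][310:430,290:410],(480,480),interpolation=2))
E
```

```text
t 29.75 p [0.3561 0.3086 0.1077] yaw 99.8 gap 0.06423002288287752 units [-35.99  -1.95  -2.65] turn -0.02
```

View pics/c5.png

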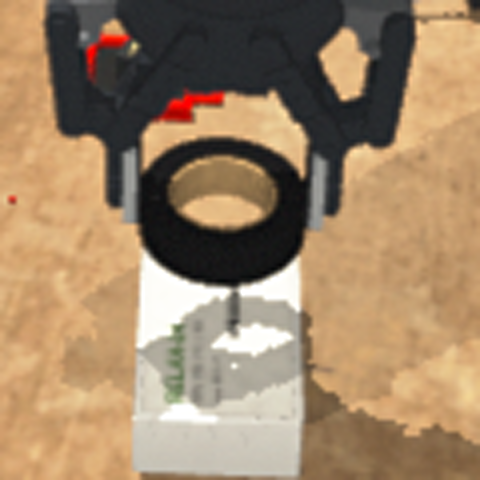

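Tape is held level between the pads, with its ring centre at about (346,358); the bare carton is below it.

Call:
{"op": "apply_moves", "data": {
  "plan": [
    [-0.4,0,-0.6,0,0.32],
    [-0.8,-0.05,-0.6,0,0.32],
    [-1,-0.05,-0.4,0,0.32],
    [-1,-0.05,0,0,0.32],
    [-1,-0.05,0,0,0.32],
    [-1,-0.05,0,0,0.32],
    [-1,-0.05,0,0,0.32],
    [-1,-0.05,0,0,0.32]
  ]
}}

```text
time_s: 30.8
position: [0.3731, 0.1637, 0.1397]
ee_rot: [0.645, 0.764, 0.0, 0.0]
wrist_force: [0.2, 0.6, -0.4]
finger_gap: 0.064
finger_force: 44.2
```

Call:
{"op": "apply_moves", "data": {
  "plan": [
    [-1,-0.05,0,0,0.32],
    [-1,-0.05,0,0,0.32],
    [-1,-0.05,0,0,0.32],
    [-1,-0.05,0,0,0.32],
    [-1,-0.05,0,0,0.32],
    [-1,-0.05,0,0,0.32],
    [-1,-0.05,0,0,0.32],
    [-1,-0.05,0,0,0.32]
  ]
}}

```text
time_s: 31.8
position: [0.392, 0.0047, 0.1397]
ee_rot: [0.645, 0.764, 0.0, 0.0]
wrist_force: [0.5, 0.0, -0.1]
finger_gap: 0.0644
finger_force: 44.2
```

Call:
{"op": "apply_moves", "data": {
  "plan": [
    [-1,-0.05,0,0,0.32],
    [-1,-0.05,0,0,0.32],
    [-1,-0.05,0,0,0.32],
    [-1,-0.05,0,0,0.32],
    [-1,-0.05,0,0,0.32],
    [-1,-0.05,0,0,0.32],
    [-1,-0.05,0,0,0.32],
    [-1,-0.05,0,0,0.32]
  ]
}}

```text
time_s: 32.8
position: [0.4109, -0.1542, 0.1397]
ee_rot: [0.645, 0.764, -0.0, 0.0]
wrist_force: [-0.3, 0.3, -1.3]
finger_gap: 0.0644
finger_force: 44.2
```

Call:
{"op": "apply_moves", "data": {
  "plan": [
    [-1,-0.05,0,0,0.32],
    [-1,-0.05,0,0,0.32],
    [-1,-0.05,0,0,0.32],
    [-1,-0.05,0,0,0.32],
    [-1,-0.05,0,0,0.32],
    [-1,-0.05,0,0,0.32],
    [-1,-0.05,0,0,0.32],
    [-1,-0.05,0,0,0.32]
  ]
}}

```text
time_s: 33.8
position: [0.431, -0.3132, 0.139]
ee_rot: [0.644, 0.765, 0.0, -0.0]
wrist_force: [0.8, -0.6, -0.1]
finger_gap: 0.064
finger_force: 44.2
```

Call:
{"op": "apply_moves", "data": {
  "plan": [
    [-1,-0.05,0,0,0.32],
    [-1,-0.05,0,0,0.32],
    [-0.6,0,0,0,0.32],
    [-0.2,0,0,0,0.32],
    [0,0,0,0,0.32]
  ]
}}

```text
time_s: 34.42
position: [0.4383, -0.3673, 0.1389]
ee_rot: [0.644, 0.765, 0.0, -0.0]
wrist_force: [-0.1, -0.5, 0.0]
finger_gap: 0.064
finger_force: 44.2
```

```bash
python3 st.py .4395 -.4075 .026 100
```

```text
t 34.425 p [ 0.4383 -0.3673  0.1389] yaw 99.7 gap 0.06403655265859065 units [-1.99 -0.28  5.65] turn -0.03
```

Call:
{"op": "apply_moves", "data": {
  "plan": [
    [-1,-0.15,0,0,0.32],
    [-1,-0.15,0.3,0,0.32],
    [0,0,1,0,0.32],
    [0,0,1,0,0.32],
    [0,0,1,0,0.32],
    [0,0,1,0,0.32],
    [0,0,0.6,0,0.32],
    [0,0,0.1,0,0.32]
  ]
}}

```text
time_s: 35.42
position: [0.4389, -0.4081, 0.0382]
ee_rot: [0.645, 0.765, 0.0, -0.001]
wrist_force: [0.3, 0.5, -0.9]
finger_gap: 0.0642
finger_force: 44.2
```

```bash
python3 st.py .4395 -.4075 .026 100; python3 - <<'E'
from h import *
s=cap('side'); t=cap('top')
o=np.zeros((400,800,3),np.uint8); o[:,:400]=cv2.resize(s['image'][160:260,310:410],(400,400),interpolation=2); o[:,400:]=cv2.resize(t['image'][190:290,424:524],(400,400),interpolation=2); cv2.imwrite('pics/c6.png',o)
E
```

```text
t 35.425 p [ 0.4389 -0.4081  0.0382] yaw 99.7 gap 0.06423194513305676 units [0.02 0.04 0.61] turn -0.03
```

View pics/c6.png

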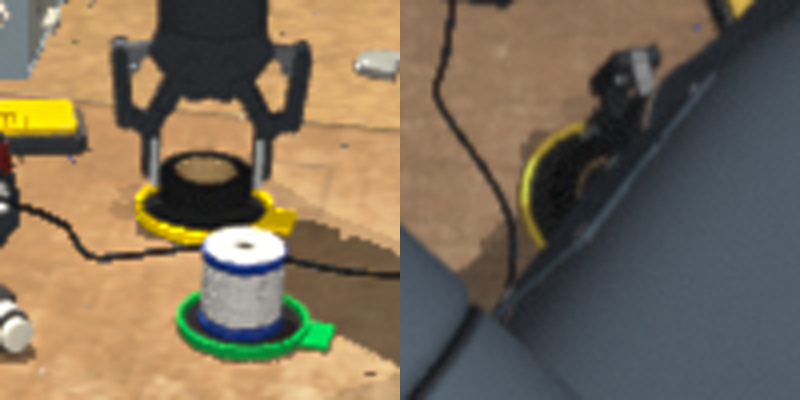

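Tape hangs centred over the yellow tray at about (361,207) in the side view, and the reel stands centred in the green tray. Lowering to the floor.

Call:
{"op": "apply_moves", "data": {
  "plan": [
    [0,0,0.35,0,0.32],
    [0,0,0.12,0,0.32],
    [0,0,0,0,0.32]
  ]
}}

```text
time_s: 35.9
position: [0.4392, -0.4078, 0.0296]
ee_rot: [0.644, 0.765, 0.0, -0.0]
wrist_force: [-1.0, 0.8, -0.2]
finger_gap: 0.0645
finger_force: 44.2
```

Call:
{"op": "apply_moves", "data": {
  "plan": [
    [0,0,0.06,0,0.32],
    [0,0,0,0,0.32]
  ]
}}

```text
time_s: 36.15
position: [0.4393, -0.4078, 0.0285]
ee_rot: [0.644, 0.765, 0.0, 0.0]
wrist_force: [0.1, -0.7, -0.4]
finger_gap: 0.0642
finger_force: 44.2
```

Call:
{"op": "apply_moves", "data": {
  "plan": [
    [0,0,0.05,0,0.32],
    [0,0,0,0,0.32]
  ]
}}

```text
time_s: 36.4
position: [0.4392, -0.4078, 0.0274]
ee_rot: [0.644, 0.765, 0.0, -0.0]
wrist_force: [0.2, 0.2, -0.4]
finger_gap: 0.0644
finger_force: 44.2
```

Call:
{"op": "apply_moves", "data": {
  "plan": [
    [0,0,0.05,0,0.32],
    [0,0,0,0,0.32]
  ]
}}

```text
time_s: 36.65
position: [0.4392, -0.4078, 0.0264]
ee_rot: [0.644, 0.765, 0.0, -0.0]
wrist_force: [0.5, -0.8, -0.0]
finger_gap: 0.0645
finger_force: 44.2
```

Call:
{"op": "apply_moves", "data": {
  "plan": [
    [0,0,0.04,0,0.32],
    [0,0,0,0,0.32]
  ]
}}

```text
time_s: 36.9
position: [0.4393, -0.4079, 0.026]
ee_rot: [0.644, 0.765, 0.0, 0.0]
wrist_force: [-0.6, 1.1, 3.4]
finger_gap: 0.0642
finger_force: 44.8
```

Call:
{"op": "apply_moves", "data": {
  "plan": [
    [0,0,0,0,0.2],
    [0,0,0,0,0.1],
    [0,0,0,0,0],
    [0,0,0,0,0],
    [0,0,-0.3,0,0],
    [0,0,-1,0,0],
    [0,0,-1,0,0],
    [0,0,-1,0,0]
  ]
}}

```text
time_s: 37.9
position: [0.4393, -0.4079, 0.0927]
ee_rot: [0.644, 0.765, 0.0, 0.0]
wrist_force: [0.5, -0.3, -0.3]
finger_gap: 0.0849
finger_force: 0.0
```

Call:
{"op": "apply_moves", "data": {
  "plan": [
    [0,0,-1,0,0],
    [0.6,0,-1,0,0],
    [1,0.05,-0.5,0,0],
    [1,0.05,0,0,0],
    [1,0.05,0,0,0],
    [1,0.05,0,0,0],
    [1,0.05,0,0,0],
    [1,0.05,0,0,0]
  ]
}}

```text
time_s: 38.9
position: [0.4226, -0.2753, 0.1415]
ee_rot: [0.644, 0.765, 0.0, -0.0]
wrist_force: [-0.1, 0.4, 0.9]
finger_gap: 0.0854
finger_force: 0.0
```

Call:
{"op": "apply_moves", "data": {
  "plan": [
    [1,0.05,0,0,0],
    [1,0.05,0,0,0],
    [1,0.05,0,0,0],
    [1,0.05,0,0,0],
    [1,0.05,0,0,0],
    [1,0.05,0,0,0],
    [1,0.05,0,0,0],
    [1,0.05,0,0,0]
  ]
}}

```text
time_s: 39.9
position: [0.4034, -0.1165, 0.1417]
ee_rot: [0.644, 0.765, 0.0, 0.0]
wrist_force: [-0.5, 0.3, 0.3]
finger_gap: 0.0854
finger_force: 0.0
```

```bash
python3 - <<'E'
from h import *
np.set_printoptions(precision=4,suppress=True)
s=cap('side'); t=cap('top')
o=np.zeros((400,800,3),np.uint8); o[:,:400]=cv2.resize(s['image'][180:280,310:410],(400,400),interpolation=2); o[:,400:]=cv2.resize(s['image'][335:435,300:400],(400,400),interpolation=2); cv2.imwrite('pics/c7.png',o)
# carton: bright mask, side view
im=s['image']; m=np.zeros((480,640),np.uint8); m[365:435,315:380]=((im.min(2)>120)&(im.max(2).astype(int)-im.min(2)<40))[365:435,315:380]*255
q=max(cv2.findContours(m,cv2.RETR_EXTERNAL,cv2.CHAIN_APPROX_NONE)[0],key=cv2.contourArea)
print(cv2.boundingRect(q)); h=cv2.approxPolyDP(cv2.convexHull(q),2.5,True)[:,0]; print(h.tolist()); print(ray(s,h,.031)[:,:2])
E
python3 st.py .3555 .307 .05 100.5
```

```text
(323, 371, 44, 59)
[[363, 372], [364, 428], [324, 427], [326, 371]]
[[0.3342 0.2559]
 [0.3146 0.3746]
 [0.374  0.3861]
 [0.3963 0.2676]]
t 40.0 p [ 0.403  -0.1159  0.1417] yaw 99.9 gap 0.08547210231216845 units [21.24  1.28  4.6 ] turn -0.06
```

View pics/c7.png

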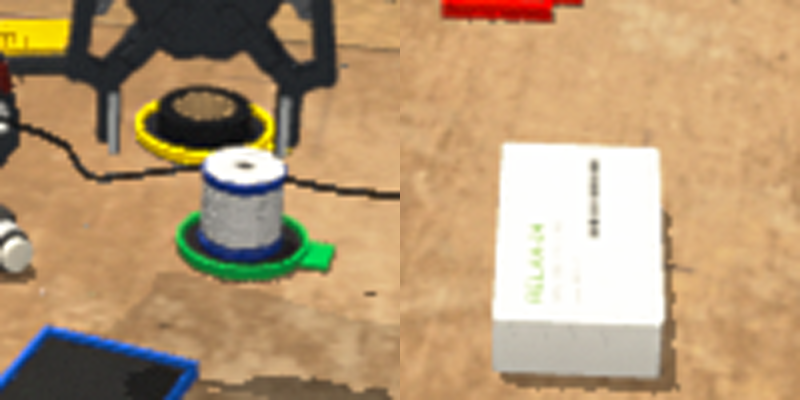

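Tape lies in the yellow tray. The carton's top corners show at (325.5,371.3), (365,372.5), (365.8,416.3) and (323.3,415) in the side view.

```bash
python3 - <<'E'
from h import *
np.set_printoptions(precision=4,suppress=True)
s=cap('side'); P=ray(s,[[325.3,371.1],[364.8,372.3],[365.6,416],[323.1,414.9]],.031)[:,:2]; print(P,P.mean(0)); print(cv2.minAreaRect((P*1000).astype(np.float32)))
E
```

```text
[[0.3974 0.2681]
 [0.3311 0.256 ]
 [0.3157 0.3509]
 [0.3804 0.3633]] [0.3561 0.3096]
((355.73992919921875, 309.6535339355469), (67.47688293457031, 96.98268127441406), 10.13792610168457)
```

Call:
{"op": "apply_moves", "data": {
  "plan": [
    [0.6,0,0,-0.05,0],
    [1,0.05,0,0,0],
    [1,0.1,0,0,0],
    [1,0.05,0,0,0],
    [1,0.05,0,0,0],
    [1,0.05,0,0,0],
    [1,0.05,0,0,0],
    [1,0.05,0,0,0]
  ]
}}

```text
time_s: 41.05
position: [0.3843, 0.0339, 0.1417]
ee_rot: [0.641, 0.767, 0.0, -0.0]
wrist_force: [0.2, 0.5, -0.7]
finger_gap: 0.0854
finger_force: 0.0
```

Call:
{"op": "apply_moves", "data": {
  "plan": [
    [1,0.05,0,0,0],
    [1,0.05,0,0,0],
    [1,0.05,0,0,0],
    [1,0.1,0,0,0],
    [1,0.1,0,0,0],
    [1,0.1,0,0,0],
    [1,0.1,0,0,0],
    [1,0.1,0,0,0]
  ]
}}

```text
time_s: 42.05
position: [0.3686, 0.1937, 0.1417]
ee_rot: [0.641, 0.767, 0.0, -0.0]
wrist_force: [-0.2, 0.4, 1.3]
finger_gap: 0.0854
finger_force: 0.0
```

Call:
{"op": "apply_moves", "data": {
  "plan": [
    [1,0.1,0,0,0],
    [1,0.1,0.5,0,0],
    [1,0.1,0.5,0,0],
    [0.8,0,0.5,0,0],
    [0.4,0,0.5,0,0],
    [0,0,0,0,0]
  ]
}}

```text
time_s: 42.8
position: [0.3592, 0.2766, 0.1009]
ee_rot: [0.641, 0.768, -0.001, -0.0]
wrist_force: [0.6, 0.0, 0.8]
finger_gap: 0.0853
finger_force: 0.0
```

```bash
python3 st.py .3555 .307 .04 100.5
```

```text
t 42.8 p [0.3592 0.2766 0.1009] yaw 100.3 gap 0.08531041609183472 units [1.53 0.1  3.04] turn -0.02
```

Call:
{"op": "apply_moves", "data": {
  "plan": [
    [0.6,0.05,0,0,0],
    [0.6,0.05,0,0,0],
    [0.4,0,0.4,0,0],
    [0,0,1,0,0],
    [0,0,1,0,0],
    [0,0,0.8,0,0],
    [0,0,0.45,0,0],
    [0,0,0.1,0,0]
  ]
}}

```text
time_s: 43.8
position: [0.3558, 0.3086, 0.0262]
ee_rot: [0.641, 0.768, -0.0, -0.0]
wrist_force: [-0.1, -0.6, 0.1]
finger_gap: 0.0853
finger_force: 0.0
```

```bash
python3 st.py .3557 .3085 .025 100.3; python3 - <<'E'
from h import *
s=cap('side'); cv2.imwrite('pics/c8.png',cv2.resize(s['image'][330:440,290:400],(440,440),interpolation=2))
E
```

```text
t 43.8 p [0.3558 0.3086 0.0262] yaw 100.3 gap 0.08528412838805233 units [-0.   -0.    0.06] turn -0.0
```

View pics/c8.png

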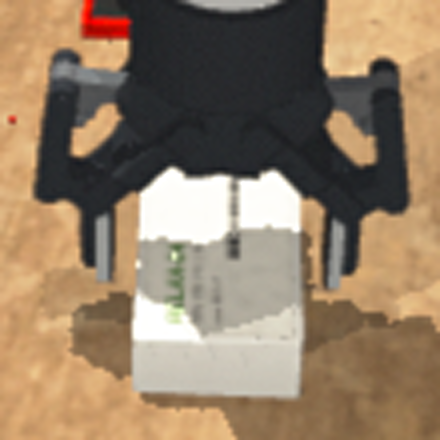

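The pads straddle the carton evenly, with tips at about (316,400) and (374,402). Closing.

Call:
{"op": "apply_moves", "data": {
  "plan": [
    [0,0,0,0,0.1],
    [0,0,0,0,0.15],
    [0,0,0,0,0.2],
    [0,0,0,0,0.25],
    [0,0,0,0,0.3],
    [0,0,0,0,0.32],
    [0,0,0,0,0.32]
  ]
}}

```text
time_s: 44.72
position: [0.3562, 0.3088, 0.0273]
ee_rot: [0.641, 0.767, 0.0, 0.0]
wrist_force: [-0.1, -1.7, 5.6]
finger_gap: 0.065
finger_force: 44.1
```

Call:
{"op": "apply_moves", "data": {
  "plan": [
    [0,0,-0.15,0,0.32],
    [0,0,-0.35,0,0.32],
    [0,0,-0.8,0,0.32],
    [0,0,-1,0,0.32],
    [0,0,-1,0,0.32],
    [0,0,-0.8,0,0.32],
    [0,0,-0.3,0,0.32],
    [0,0,0,0,0.32]
  ]
}}

```text
time_s: 45.72
position: [0.3561, 0.3087, 0.115]
ee_rot: [0.641, 0.767, 0.0, 0.0]
wrist_force: [0.1, -0.4, -1.6]
finger_gap: 0.0652
finger_force: 44.7
```

```bash
python3 st.py .455 -.044 .1 78.3
```

```text
t 45.725 p [0.3561 0.3087 0.115 ] yaw 100.3 gap 0.06516024375632844 units [-18.23   1.73   0.74] turn 2.2
```

Call:
{"op": "apply_moves", "data": {
  "plan": [
    [0,0,0,0.5,0.32],
    [0,0,0,0.7,0.32],
    [0,0,0,0.7,0.32],
    [0,0,0,0.3,0.32],
    [-0.5,0.25,0,0,0.32],
    [-1,0.5,0,0,0.32],
    [-1,0.5,0,0,0.32],
    [-1,0.5,0,0,0.32]
  ]
}}

```text
time_s: 46.72
position: [0.3759, 0.2315, 0.1143]
ee_rot: [0.775, 0.632, -0.0, -0.0]
wrist_force: [0.6, 1.0, -0.8]
finger_gap: 0.0652
finger_force: 44.7
```

Call:
{"op": "apply_moves", "data": {
  "plan": [
    [-1,0.5,0,0,0.32],
    [-1,0.5,0,0,0.32],
    [-1,0.5,0,0,0.32],
    [-1,0.5,0,0,0.32],
    [-1,0.5,0,0,0.32],
    [-1,0.5,0,0,0.32],
    [-1,0.55,0,0,0.32],
    [-1,0.55,0,0,0.32]
  ]
}}

```text
time_s: 47.72
position: [0.4234, 0.0583, 0.1144]
ee_rot: [0.775, 0.632, -0.0, -0.0]
wrist_force: [0.3, -0.3, -0.7]
finger_gap: 0.0646
finger_force: 44.7
```

Call:
{"op": "apply_moves", "data": {
  "plan": [
    [-1,0.55,0,0,0.32],
    [-1,0.55,0,0,0.32],
    [-0.8,0.4,0,0,0.32],
    [-0.4,0.2,0,0,0.32],
    [0,0,0,0,0.32]
  ]
}}

```text
time_s: 48.35
position: [0.4438, -0.0104, 0.1145]
ee_rot: [0.776, 0.631, -0.0, -0.0]
wrist_force: [0.2, 0.9, -0.4]
finger_gap: 0.0648
finger_force: 44.7
```

```bash
python3 st.py .455 -.044 .0323 78.3
```

```text
t 48.35 p [ 0.4438 -0.0104  0.1145] yaw 78.2 gap 0.0648099633278255 units [-1.53  0.9   4.11] turn -0.01
```

Call:
{"op": "apply_moves", "data": {
  "plan": [
    [-0.75,0.45,0,0,0.32],
    [-0.78,0.45,0.4,0,0.32],
    [0,0,1,0,0.32],
    [0,0,1,0,0.32],
    [0,0,0.6,0,0.32],
    [0,0,0.4,0,0.32],
    [0,0,0.1,0,0.32],
    [0,0,0,0,0.32]
  ]
}}

```text
time_s: 49.35
position: [0.4557, -0.0436, 0.045]
ee_rot: [0.776, 0.631, 0.0, 0.0]
wrist_force: [-0.1, -0.2, -0.9]
finger_gap: 0.065
finger_force: 44.8
```

```bash
python3 st.py .455 -.044 .0323 78.3; python3 - <<'E'
from h import *
s=cap('side'); t=cap('top')
o=np.zeros((400,800,3),np.uint8); o[:,:400]=cv2.resize(s['image'][220:320,280:380],(400,400),interpolation=2); o[:,400:]=cv2.resize(t['image'][185:285,276:376],(400,400),interpolation=2); cv2.imwrite('pics/c9.png',o)
E
```

```text
t 49.35 p [ 0.4557 -0.0436  0.045 ] yaw 78.3 gap 0.06504654881481604 units [-0.03 -0.03  0.63] turn -0.0
```

View pics/c9.png

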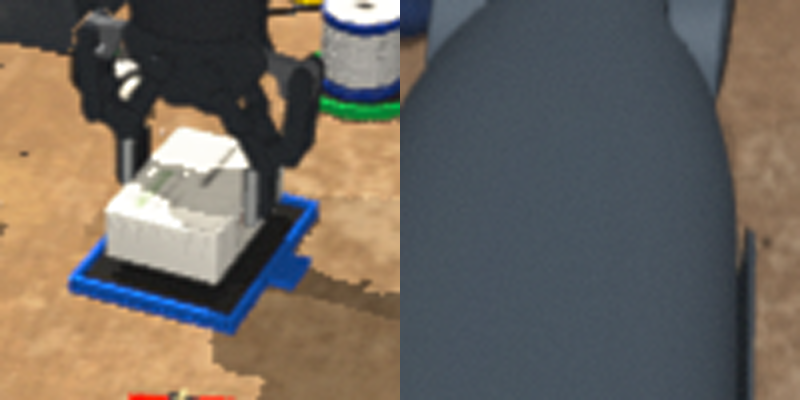

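Carton is aligned over the blue tray, about 13 mm above its floor, front bottom edge near (320,287). Lowering.

Call:
{"op": "apply_moves", "data": {
  "plan": [
    [0,0,0.35,0,0.32],
    [0,0,0.12,0,0.32],
    [0,0,0,0,0.32]
  ]
}}

```text
time_s: 49.82
position: [0.4551, -0.0435, 0.035]
ee_rot: [0.776, 0.631, -0.0, -0.0]
wrist_force: [-0.1, 0.5, -0.3]
finger_gap: 0.0652
finger_force: 44.8
```

Call:
{"op": "apply_moves", "data": {
  "plan": [
    [0,0,0.08,0,0.32],
    [0,0,0,0,0.32]
  ]
}}

```text
time_s: 50.08
position: [0.4554, -0.0436, 0.0337]
ee_rot: [0.776, 0.631, -0.0, -0.0]
wrist_force: [-0.0, -0.0, -1.2]
finger_gap: 0.0649
finger_force: 44.8
```

Call:
{"op": "apply_moves", "data": {
  "plan": [
    [0,0,0.05,0,0.32],
    [0,0,0,0,0.32]
  ]
}}

```text
time_s: 50.32
position: [0.4554, -0.0436, 0.0327]
ee_rot: [0.776, 0.631, -0.0, -0.0]
wrist_force: [-0.2, 0.0, -1.3]
finger_gap: 0.065
finger_force: 44.8
```

Call:
{"op": "apply_moves", "data": {
  "plan": [
    [0,0,0.05,0,0.32],
    [0,0,0,0,0.32]
  ]
}}

```text
time_s: 50.58
position: [0.4555, -0.0436, 0.0323]
ee_rot: [0.776, 0.631, 0.0, 0.0]
wrist_force: [-3.4, 0.3, 9.1]
finger_gap: 0.0648
finger_force: 46.0
```

Call:
{"op": "apply_moves", "data": {
  "plan": [
    [0,0,0.03,0,0.32],
    [0,0,0,0,0.32]
  ]
}}

```text
time_s: 50.82
position: [0.4555, -0.0436, 0.0323]
ee_rot: [0.776, 0.631, 0.0, 0.0]
wrist_force: [-5.3, -0.3, 19.2]
finger_gap: 0.0651
finger_force: 47.1
```

Seated. Releasing and retreating.

Call:
{"op": "apply_moves", "data": {
  "plan": [
    [0,0,0,0,0.2],
    [0,0,0,0,0.1],
    [0,0,0,0,0],
    [0,0,0,0,0],
    [0,0,-0.4,0,0],
    [0,0,-1,0,0],
    [0,0,-1,0,0],
    [0,0,-1,0,0]
  ]
}}

```text
time_s: 51.82
position: [0.4554, -0.0436, 0.1002]
ee_rot: [0.776, 0.631, 0.0, 0.0]
wrist_force: [0.5, 0.3, -0.6]
finger_gap: 0.0855
finger_force: 0.0
```

Call:
{"op": "apply_moves", "data": {
  "plan": [
    [0,0,-1,0,0],
    [0,-0.5,-1,0,0],
    [0,-1,-1,0,0],
    [0,-1,-0.5,0,0],
    [0,-1,0,0,0],
    [0,-0.5,0,0,0],
    [0,0,0,0,0],
    [0,0,0,0,0]
  ]
}}

```text
time_s: 52.82
position: [0.3776, -0.0273, 0.169]
ee_rot: [0.776, 0.631, 0.0, 0.0]
wrist_force: [0.7, 0.5, 0.0]
finger_gap: 0.0852
finger_force: 0.0
```

```bash
python3 st.py .455 -.044 .2 78.3; python3 - <<'E'
from h import *
s=cap('side')
cv2.imwrite('pics/c10.png',cv2.resize(s['image'][180:350,270:440],(595,595),interpolation=2))
E
```

```text
t 52.825 p [ 0.3776 -0.0273  0.169 ] yaw 78.3 gap 0.08522931342055476 units [-0.03  3.96 -1.55] turn -0.0
```

View pics/c10.png

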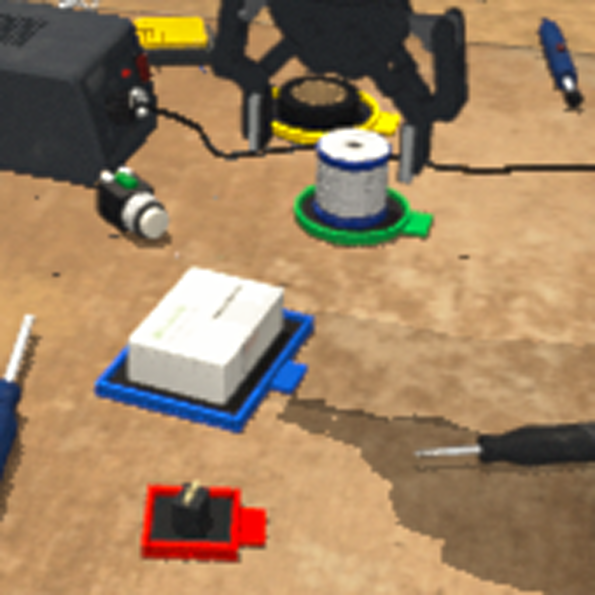

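All four pieces stand centred and flat in their trays: carton near (329,276), reel (371,231), tape (361,209), relay (325,325). The gripper is clear, so I hand the job in.

```bash
python3 -c "
from cell import r
print(r.close_job())"
```

```text
the job is handed in; nothing more can be done
None
```

I put the relay, reel, tape roll and carton, in that order, into the red, green, yellow and blue trays and handed the job in at about 53 s; the last picture showed all four flat and centred, but the hand-in call gave no verdict.

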